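# Inspect a milled bridge under the telescoping lens boom

### The job

Open the sliding jaw of the small vise, lift the milled bridge out and set it upright in the middle of the round inspection stage. Then press the red lock button of the lens boom fully down, take the boom's orange grip post and pull the boom out until its yellow pointer lines up with the red scale mark; the boom springs back if let go, so finish while holding it there, still, with the gripper. Leave the other things on the bench where they are.

Things in the scene. Friction and masses are not known exactly. Their poses are not given: they have to be found in the camera images.
- vise: Small fixed vise: grey bed 180 x 70 mm, blue jaws 80 mm wide; bed surface 30 mm, jaw tops 55 mm above the bench. Origin on the bench under the middle between the closed jaws. +x points to the fixed jaw (inner face x = 20.5 mm, 33 mm thick), -x to the moving jaw (inner face x = -20.5 mm when closed, outer -55 mm), y along the jaws.
- vise_jaw (a joint): Opening of the moving jaw in m: 0 closed, 0.04 fully open. It slides along the vise's -x with about 3 N of friction and stays where it is left. A steel lip on it, 44 mm long, overlaps the part's plate by 6 mm, so the part cannot be lifted until the jaw is open; pull it 20 mm or more by its post.
- jaw_grip (a point): Top centre of the black post with an orange band on the moving jaw: 18 x 18 mm square with its sides along the vise's x and y, standing 39 mm above the jaw's top; this point is 94 mm above the bench and moves with the jaw.
- part: Finished part: aluminium plate 40 (x) x 44 (y) x 10 mm with an ivory milled block 26 (x) x 24 (y) mm in its middle, from 10 to 40 mm above the underside, tooth crowns 5 mm higher. Origin: centre of the underside. 0.1 to 0.2 kg. It stands on the vise's bed, axes parallel to the vise's; grip the ivory block across its y sides (24 mm), between the jaws.
- stage: Round white inspection stage with grey top, 90 mm across, 20 mm high, fixed on the lens stand's foot in line with the boom. Origin at the centre of its underside, 10 mm above the bench: its top is at +20 mm. Its axes are parallel to the stand's. The part goes on it with its centre within about 15 mm of the stage's, at any yaw.
- stand: Fixed lens stand. Origin on the bench below the boom's axis; +x is the direction in which the boom extends (roughly to the robot's left). Steel foot 70 mm wide, x = -120 to 350 mm; cream sleeve 42 mm square, top 166 mm above the bench, x = -140 to 70 mm, from which the boom slides out. A ruler, 18 mm high, ticks every 10 mm, lies at y = -75 to -97 mm.
- lock (a joint): Travel of the red lock button in m: 0 up (boom locked), 0.007 fully down. It takes about 3 N, stays down once pressed, and frees the boom after 5 mm; press it home.
- lock_top (a point): Centre of the top face of the red lock button, 26 mm across, on top of the sleeve 20 mm ahead of the stand's origin; the face is 182 mm above the bench when up. Press straight down.
- lens_head: The sliding boom with its lens head, 0.35 kg. Its origin is the stand's origin when fully in and moves along the stand's +x as it extends, up to 190 mm. Once unlocked it slides, but a spring pulls it back with 3 to 4.5 N; it does not latch. A black lens ring 68 mm across hangs under the head, underside 104 mm above the bench.
- boom_grip (a point): Top centre of the orange grip post on the lens head: 18 x 18 mm square, sides along the stand's x and y, standing 42 mm above the black head block (162 to 204 mm above the bench). It is directly above the centre of the lens.
- pointer (a point): Lower tip of the yellow pointer rod that hangs from the lens head on the stand's -y side (60 mm from the boom's axis), 42 mm above the bench. In the stand's x it is level with boom_grip.
- mark (a point): Red scale mark: top of the red bar, 5 mm wide, that sticks out of the stage towards the ruler, 60 mm from the stage's centre on the stand's -y side, 34 mm above the bench; axes parallel to the stand's. At the start the pointer stands 125 to 165 mm short of it along the stand's x; pull until the two are level in that direction, within 5 mm.
- plaster_model: Bystander: stone dental model with pink gum, 62 x 50 x 34 mm. Origin at its underside.
- bur_block: Bystander: white block 50 x 70 x 20 mm full of upright burs, 48 mm high in all. Origin at its underside.
- pink_jar: Bystander: flat pink jar, 46 mm across, 27 mm high. Origin at its underside.
- resin_bottle: Bystander: amber bottle, 44 mm across, 100 mm high. Origin at its underside.
- wax_brush: Bystander: brush with a blue handle, 170 mm long, lying on the bench.
- mixing_cup: Bystander: open green cup, 60 mm across, 50 mm high. Origin at its underside.
There are look-alikes about, which are no part of the job. Leave any black look-alike of the part alone.

How it is judged (in metres and radians):
On the way, in this order (a step that is already met when the one before it is completed fails the run):
1. the vise jaw is opened (value of joint vise_jaw above 0.01 m), for 0.1 s.
2. the part stands released and upright in the middle of the stage (horizontal distance between part and stage below 0.015 m and z of part in the frame of stage between 0.015 and 0.025 m and angle between part's own z axis and vertical below 0.1 rad and linear speed of part below 0.02 m/s and contact force between the fingers and part below 0.05 N), for 0.2 s.
3. the lock button is pressed down (value of joint lock above 0.0055 m), for 0.1 s.
4. the boom is held with its pointer at the red mark (x of pointer in the frame of mark between -0.005 and 0.005 m and linear speed of lens_head below 0.01 m/s and contact force between the fingers and lens_head above 1 N), for 0.2 s.
At the end, for the whole second after the job is handed in: The gripper holds the boom (fingers press on it with over 1 N), pointer within 5 mm of the red mark along the boom and still, the lock button down; the part stands upright on the stage, its centre within 15 mm of the stage's, untouched and at rest (all of step 2 and all of step 4 and value of joint lock above 0.0055 m); the arm keeps its last pose, push and grip.
It fails at once if a bystander is moved more than 25 mm or knocked over (distance of any of plaster_model, bur_block, pink_jar, resin_bottle, wax_brush, mixing_cup from where it was at the start of the episode above 0.025 m or angle between any of plaster_model, bur_block, pink_jar, resin_bottle, mixing_cup's own z axis and vertical above 0.5 rad).
It also fails if it takes over 58 s, if anything falls off the work surface, if the arm or the gripper's body presses on something with over 40 N, if the wrist force passes 120 N, or if a joint passes its speed limit or range.

### The arm

A 6-joint arm with a two-finger parallel gripper is mounted at the origin on the work surface. World frame = base frame: x ahead of the robot, y to its left, z up, the work surface at z = 0. Lengths are in m, angles in degrees, forces in N, time in s.
With the tool pointing down it reaches from about 0.4 to 0.825 m from the base axis. Payload 7 kg.
Tool frame: the origin (TCP) lies between the finger pads; the fingertips stand 11 mm ahead of it and the grasp point (between the pads) lies 8 mm behind it; z points along the fingers, y is the direction in which the jaws open and shut (so a half turn about z gives the same grasp; the last joint's range is limited). The gripper opens to 88 mm and grips with 3 to 60 N. Pads are 19 mm wide; open, the fingers measure 130 mm over their backs; the gripper's body (78 mm by 193 mm) begins 47 mm behind the grasp point.
Start: joints at [86.694, 20.546, 0.682, 0, -70.136, -16.507], TCP at [0.229, 0.635, 0.238] pointing down, gripper open.
Joint ranges: [-176.03, 176.03], [-82.01, 121.73], [-58.28, 71.71], [-173.87, 95.51], [-174.79, -0.11], [-173.66, 173.66]. Speed limits (degrees/s): [136.94, 136.94, 172.46, 180, 180, 180].

### API

Orientations are given as [roll, pitch, yaw] about the fixed x, y, z axes, in that order (R = Rz(yaw) Ry(pitch) Rx(roll)).
In Python, from plant import r gives the robot as it stands.
- The arm moves only by the shell command python3 -m inch 'ROWS' [OPENING] [FORCE]. ROWS is JSON, a list of rows, each an object of numbers: "x", "y", "z": the shift along the tool's x, y, z as a fraction of full scale; "yaw": the turn about the tool's z as a fraction of full scale. In form: [{"x": .., "y": .., "z": .., "yaw": ..}, ...]. A call has 1 to 5 rows; each row shifts and turns the pose as measured when the row begins, along the tool's axes as they then stand; what a row does not reach is not made up. Full scale, the value 1, is 0.025 m for a shift and 4 degrees for a turn. A row lasts 1/12 s, in which the tool goes at most 41.7 mm and 7.16 degrees, less where a joint would pass 70% of its speed; a pose out of reach is approached as far as the arm can. A call with a number of a shift or a turn outside -1 to 1 is refused whole. A call with a gripper value outside its range is refused whole. OPENING is the opening, from -1 (shut) to 1 (fully open), set as the call begins (- or left out, the last holds). The fingers move at their own pace and stop on an object; FORCE is the grip in N (left out, the last holds). Time passes only in rows, so rows that do not move let the fingers close. It gives the time, the measured TCP pose, the force and the opening at its end, in the units of the state.
- r.get_state(): the state, without advancing time (a new reading comes with each control period).
- r.capture(name): name is "scene" or "top"; returns (picture, depth): 400x640x3 uint8, red, green, blue; 400x640 float32, m along the optical axis (not along the pixel's ray), 0 where there is no reading.
- r.camera_info(name): a dict with "mtx" (3x3 intrinsics, pixels), "pose" (4x4, takes a point from camera to world coordinates). Camera axes: x right, y down, z forward; pixel columns grow to the right and rows downward; lengths in m; the calibration is good to about 2 mm. A picture is of the moment at which its call begins. camera_info takes no time and is no camera call.
- r.close_job(): hands the job in, once; it reports no verdict.
The state is a dict: "time_s": time; "joints": joint angles; "qd": joint speeds; "joint_torque": joint torques, N m; "tcp_pos": TCP position; "eef_rot": TCP orientation; "contact_force": force on the tool from outside, world axes, zero at the start; "moment": the same for the moment, N m; "gripper_width": finger opening in m.
Only numpy, scipy, OpenCV 4.12 (cv2) and the standard library are available. Lean on these libraries where they do the work, as an engineer would, in place of code of your own. Each camera call takes 0.05 s, during which the arm holds its last target. There are 200 camera calls.

## Working session

There is one attempt and no reset: what is moved stays moved. The work goes in short steps, Python scripts to look and compute and a shell command to move; the robot and the scene stay as the last step left them, time stands still between calls to the robot, and variables do not carry over. Pictures are saved under pics/ and viewed, about 8 in all and at most 12, crops included, and the job is handed in when it is done.

```bash
ls; mkdir -p pics; cat > h.py <<'E'
import numpy as np, cv2
from plant import r
def cap(n,f):
    p,d=r.capture(n); cv2.imwrite('pics/'+f+'.png',p[:,:,::-1]); np.savez('pics/'+f+'.npz',p=p,d=d); return p,d
def w(n,u,v,z=None,d=None):
    i=r.camera_info(n);K=np.array(i['mtx']);T=np.array(i['pose'])
    ray=np.linalg.inv(K)@[u,v,1.]
    if d is not None: return T[:3,:3]@(ray*d)+T[:3,3]
    q=T[:3,:3]@ray; return T[:3,3]+q*(z-T[2,3])/q[2]
def proj(n,P):
    i=r.camera_info(n);T=np.linalg.inv(i['pose']);q=np.array(i['mtx'])@(T[:3,:3]@P+T[:3,3]);return q[:2]/q[2]
E
python3 - <<'E'
from h import *
cap('top','t0');cap('scene','s0')
for n in('top','scene'):print(r.camera_info(n))
print(r.get_state())
E
```

```text
pics
{'mtx': array([[393.73143442,   0.        , 321.13453419],
       [  0.        , 393.73143442, 200.56256297],
       [  0.        ,   0.        ,   1.        ]]), 'pose': array([[ 0.03525089, -0.97806779,  0.20528216,  0.43091117],
       [-0.99937789, -0.03427322,  0.00831748, -0.01810662],
       [-0.00109938, -0.20544765, -0.97866749,  0.9663198 ],
       [ 0.        ,  0.        ,  0.        ,  1.        ]])}
{'mtx': array([[485.08875525,   0.        , 325.67266892],
       [  0.        , 485.08875525, 200.92009556],
       [  0.        ,   0.        ,   1.        ]]), 'pose': array([[-0.39555461,  0.71817912, -0.57249917,  1.17051911],
       [ 0.91832503,  0.31923335, -0.23402823,  0.2308055 ],
       [ 0.01468664, -0.61831126, -0.78579608,  0.94675506],
       [ 0.        ,  0.        ,  0.        ,  1.        ]])}
{'time_s': 0.1, 'joints': array([ 8.66942262e+01,  2.05865552e+01,  6.37814882e-01, -1.72909402e-02,
       -7.01368827e+01, -1.65072394e+01]), 'qd': array([ 0.09213597, -0.23235484,  0.15969651,  0.08291345, -0.00699281,
        0.03363104]), 'joint_torque': array([-2.34316649e-03, -5.84161341e+01,  2.93753046e+01,  7.01562747e+00,
        1.01677689e-02, -5.25513099e-05]), 'tcp_pos': array([0.22867148, 0.63462046, 0.23671736]), 'eef_rot': array([ 1.79913287e+02, -8.74529942e-03, -1.98188937e+01]), 'contact_force': array([-0.39023414,  0.13715371, -0.24876543]), 'moment': array([-0.02024781,  0.02920902,  0.01429695]), 'gripper_width': 0.08753414331579337}
```

View pics/t0.png

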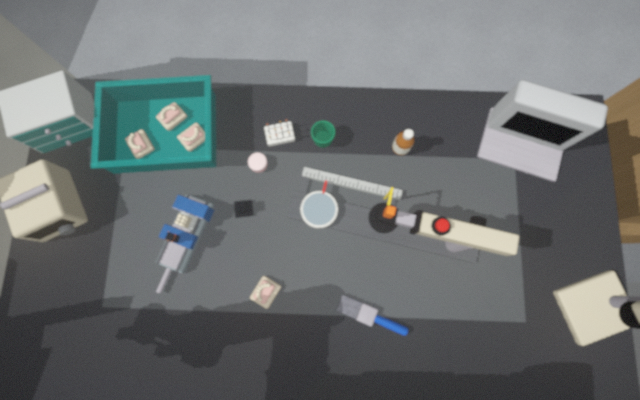

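View pics/s0.png

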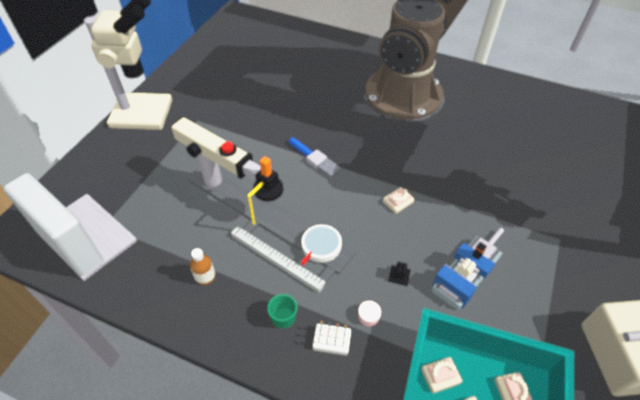

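Top view: vise around (180,230) with its fixed jaw up at (192,207); stage (319,210); red mark (324,187); grip post (389,212); button (442,226). A black look-alike is at (244,208). The scene view confirms this. Next I'll measure by colour masks.

```bash
python3 - <<'E'
from h import *
def blobs(n,f,lo,hi,box,z,name,k=2):
    p=np.load(f'pics/{f}.npz')['p']; d=np.load(f'pics/{f}.npz')['d']
    hsv=cv2.cvtColor(p,cv2.COLOR_RGB2HSV); m=cv2.inRange(hsv,np.array(lo),np.array(hi))
    x0,y0,x1,y1=box; mm=np.zeros_like(m); mm[y0:y1,x0:x1]=m[y0:y1,x0:x1]
    _,_,st,c=cv2.connectedComponentsWithStats(mm)
    for i in sorted(range(1,len(st)),key=lambda i:-st[i,4])[:k]:
        u,v=c[i]; dd=d[int(v),int(u)]
        print(name,n,st[i],c[i].round(1),w(n,u,v,z).round(4),'depthpt',w(n,u,v,d=dd).round(4))
T=('top','t0');S=('scene','s0')
blobs(*T,(0,150,120),(6,255,255),(430,210,460,240),.182,'button')
blobs(*S,(0,150,120),(6,255,255),(215,135,240,160),.182,'button')
blobs(*T,(0,150,120),(6,255,255),(315,175,335,198),.034,'mark')
blobs(*S,(0,150,120),(6,255,255),(295,245,320,270),.034,'mark')
blobs(*T,(7,150,120),(17,255,255),(375,195,405,225),.19,'grip')
blobs(*S,(7,150,120),(17,255,255),(250,150,280,185),.19,'grip')
blobs(*T,(20,130,120),(32,255,255),(375,180,405,225),.1,'ptr')
blobs(*T,(85,15,120),(115,90,255),(295,185,345,235),.03,'stage')
blobs(*S,(85,15,120),(115,90,255),(295,220,350,265),.03,'stage')
blobs(*T,(100,120,80),(120,255,255),(155,190,220,250),.055,'jaws')
blobs(*S,(100,120,80),(120,255,255),(430,235,500,310),.055,'jaws')
a=cv2.imread('pics/t0.png')[185:300,145:225];b=cv2.imread('pics/s0.png')[220:315,420:515]
a=cv2.resize(a,None,fx=5,fy=5,interpolation=cv2.INTER_CUBIC);b=cv2.resize(b,None,fx=4,fy=4,interpolation=cv2.INTER_CUBIC)
o=np.zeros((575,400+380,3),np.uint8);o[:575,:400]=a;o[:380,400:]=b
cv2.imwrite('pics/vise.png',o)
E
```

```text
button top [435 218  15  14 153] [441.8 224.9] [ 0.554  -0.2555  0.182 ] depthpt [ 0.5538 -0.2551  0.1832]
button scene [221 142  13  11 108] [227.2 147.1] [ 0.5633 -0.2532  0.182 ] depthpt [ 0.5635 -0.253   0.1823]
mark scene [302 254   8  11  41] [305.4 259. ] [ 0.6721 -0.0175  0.034 ] depthpt [ 0.672  -0.0175  0.034 ]
grip top [383 206  13  12 125] [389.3 211.6] [ 0.576  -0.1487  0.19  ] depthpt [ 0.5737 -0.1466  0.2027]
grip scene [260 157  12  20 158] [265.6 167.5] [ 0.5885 -0.1448  0.19  ] depthpt [ 0.5884 -0.1448  0.19  ]
ptr top [386 189   6  17  43] [389.2 197.3] [ 0.6254 -0.1636  0.1   ] depthpt [ 0.6149 -0.1557  0.1471]
stage top [304 194  31  30 747] [318.8 208.6] [ 0.6072 -0.0052  0.03  ] depthpt [ 0.6071 -0.0052  0.0304]
stage top [297 214   2   2   3] [297.7 214.3] [0.5914 0.0452 0.03  ] depthpt [0.5946 0.0465 0.0113]
stage scene [305 227  33  28 718] [321.3 240.5] [ 0.6111 -0.0062  0.03  ] depthpt [ 0.6121 -0.0058  0.0316]
stage scene [335 246  15  19 102] [343.2 255.8] [0.6285 0.0542 0.03  ] depthpt [0.6162 0.0502 0.0092]
jaws top [174 196  38  24 425] [192.4 206.8] [0.5964 0.2926 0.055 ] depthpt [0.5964 0.2926 0.0549]
jaws top [160 225  36  23 318] [179.2 236. ] [0.5265 0.316  0.055 ] depthpt [0.5263 0.315  0.0578]
jaws scene [434 265  42  42 727] [455.2 283.2] [0.6111 0.2965 0.055 ] depthpt [0.6091 0.2968 0.0519]
jaws scene [454 243  41  34 472] [474.9 258.9] [0.5361 0.3211 0.055 ] depthpt [0.5355 0.3212 0.0542]
```

View pics/vise.png

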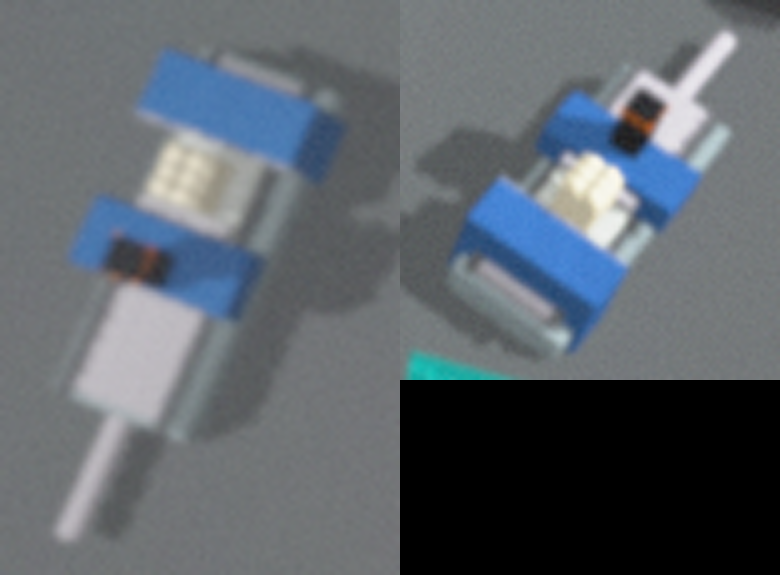

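The crop shows both jaws, the tooth crowns between them (crop (185,175)), and the black post with its orange band at (135,260). Depth looks good, so I'll fit the faces by height slices in both views.

```bash
cat >> h.py <<'E'
def cloud(n,f):
    z=np.load(f'pics/{f}.npz');p,d=z['p'],z['d'];i=r.camera_info(n);T=np.array(i['pose'])
    v,u=np.mgrid[:400,:640];q=np.stack([u,v,np.ones_like(u)],-1)@np.linalg.inv(i['mtx']).T*d[...,None]
    return q@T[:3,:3].T+T[:3,3],cv2.cvtColor(p,cv2.COLOR_RGB2HSV),d>0
def face(n,f,xy,rad,z0,z1,lo=(0,0,0),hi=(180,255,255)):
    P,h,ok=cloud(n,f);m=ok&(np.hypot(P[...,0]-xy[0],P[...,1]-xy[1])<rad)&(P[...,2]>z0)&(P[...,2]<z1)&(cv2.inRange(h,np.array(lo),np.array(hi))>0)
    q=P[m]
    if len(q)<4: return None
    rc=cv2.minAreaRect((q[:,:2]*1000).astype(np.float32))
    return 'n',len(q),'mean',q.mean(0).round(4),'rect',np.round(rc[0],1),np.round(rc[1],1),round(rc[2],1)
E
python3 - <<'E'
from h import *
B=((100,120,60),(120,255,255))
for n,f in(('top','t0'),('scene','s0')):
  print(n)
  print('fixed',face(n,f,(.6,.293),.06,.051,.059,*B))
  print('moving',face(n,f,(.53,.318),.06,.051,.059,*B))
  print('post',face(n,f,(.53,.318),.035,.087,.1))
  print('teeth',face(n,f,(.565,.307),.03,.066,.082))
  print('sleeve',face(n,f,(.55,-.29),.16,.16,.170,(10,20,120),(35,120,255)))
  print('btn',face(n,f,(.558,-.254),.025,.177,.188))
  print('grip',face(n,f,(.575,-.146),.025,.197,.21))
  print('stage',face(n,f,(.609,-.005),.06,.026,.034))
  print('mark',face(n,f,(.672,-.0175),.03,.026,.04,(0,120,80),(8,255,255)),face(n,f,(.672,-.0175),.03,.026,.04,(172,120,80),(180,255,255)))
  print('ptr',face(n,f,(.63,-.16),.03,.03,.15,(20,120,80),(34,255,255)))
E
```

```text
top
fixed ('n', 375, 'mean', array([0.5978, 0.2964, 0.0558]), 'rect', array([598.2, 296.5]), array([79.4, 28.6]), 71.4)
moving ('n', 310, 'mean', array([0.5287, 0.3154, 0.056 ]), 'rect', array([549.9, 312.8]), array([79.6, 78.5]), 71.6)
post ('n', 73, 'mean', array([0.5209, 0.3216, 0.094 ]), 'rect', array([521.1, 322.7]), array([18.5, 18. ]), 74.3)
teeth ('n', 121, 'mean', array([0.5625, 0.3081, 0.0728]), 'rect', array([563. , 308.9]), array([24.4, 25.8]), 72.5)
sleeve ('n', 1694, 'mean', array([ 0.5392, -0.3241,  0.1668]), 'rect', array([ 542.7, -314.7]), array([202.5,  43.3]), 78.3)
btn ('n', 133, 'mean', array([ 0.5541, -0.2563,  0.1827]), 'rect', array([ 554. , -256.5]), array([24.6, 24. ]), 33.6)
grip ('n', 85, 'mean', array([ 0.5764, -0.1488,  0.2044]), 'rect', array([ 576.8, -149.4]), array([17.4, 17.3]), 80.5)
stage ('n', 1002, 'mean', array([ 0.6066, -0.0059,  0.0312]), 'rect', array([607.3,  -5.7]), array([88.7, 88.1]), 31.8)
mark ('n', 16, 'mean', array([ 0.6623, -0.0171,  0.0355]), 'rect', array([662.3, -17. ]), array([ 3.9, 20.2]), 74.9) None
ptr ('n', 42, 'mean', array(
[... 580 characters left out ...]
an', array([ 0.5542, -0.3092,  0.165 ]), 'rect', array([ 546.6, -315.5]), array([206.7,  44. ]), 78.1)
btn ('n', 90, 'mean', array([ 0.5586, -0.2575,  0.1812]), 'rect', array([ 558.1, -257. ]), array([25.8, 24.3]), 65.3)
grip ('n', 67, 'mean', array([ 0.582 , -0.15  ,  0.2026]), 'rect', array([ 580.1, -151. ]), array([18.6, 19.6]), 71.1)
stage ('n', 1029, 'mean', array([ 0.6127, -0.0065,  0.0301]), 'rect', array([611.3,  -6.7]), array([89.9, 86.9]), 26.7)
mark ('n', 39, 'mean', array([ 0.6687, -0.0186,  0.0325]), 'rect', array([667.8, -18.6]), array([ 5.1, 29.4]), 75.5) None
ptr ('n', 130, 'mean', array([ 0.6302, -0.1615,  0.1164]), 'rect', array([ 621.3, -164.8]), array([17.6, 43.1]), 83.4)
```

```bash
cat > d.py <<'E'
import sys
from h import *
# d.py x y z yaw : remaining move in tool units (1=25 mm, 1=4 deg)
x,y,z,yaw=map(float,sys.argv[1:5]);s=r.get_state()
from scipy.spatial.transform import Rotation as R
M=R.from_euler('xyz',s['eef_rot'],degrees=True).as_matrix()
dy=(yaw-s['eef_rot'][2]+180)%360-180
print('t',round(s['time_s'],2),'pos',s['tcp_pos'].round(4),'rot',s['eef_rot'].round(1),'F',s['contact_force'].round(1),'w',round(s['gripper_width'],4),'need',(M.T@(np.array([x,y,z])-s['tcp_pos'])/.025).round(2),'yaw',round(-dy/4,2))
E
I="python3 -m inch"
$I '[{"x":1,"y":0.5,"yaw":-0.35},{"x":1,"y":0.5},{"x":1,"y":0.5},{"x":1,"y":0.5},{"x":1,"y":0.5}]' 1 30
$I '[{"x":1,"y":0.5},{"x":1,"y":0.5},{"x":1,"y":0.5},{"x":1,"y":0.5},{"x":1,"y":0.5}]'
python3 d.py .523 .322 .15 -18.4
```

```text
t 0.1 pos [0.2287 0.6346 0.2367] rot [179.9  -0.  -19.8] F [-0.4  0.1 -0.2] w 0.0875 need [15.32  7.77  3.48] yaw -0.35validation failed for argument at $[0]...
validation failed for argument at $[0]...
```

```bash
I="python3 -m inch"
$I '[{"x":1,"y":0.5,"z":0,"yaw":-0.35},{"x":1,"y":0.5,"z":0,"yaw":0},{"x":1,"y":0.5,"z":0,"yaw":0},{"x":1,"y":0.5,"z":0,"yaw":0},{"x":1,"y":0.5,"z":0,"yaw":0}]' 1 30
$I '[{"x":1,"y":0.5,"z":0,"yaw":0},{"x":1,"y":0.5,"z":0,"yaw":0},{"x":1,"y":0.5,"z":0,"yaw":0},{"x":1,"y":0.5,"z":0,"yaw":0},{"x":1,"y":0.5,"z":0,"yaw":0}]'
python3 d.py .523 .322 .15 -18.4
```

```text
time_s: 0.52
tcp_pos: [0.3259, 0.5347, 0.2328]
eef_rot: [179.6, 0.0, -17.9]
contact_force: [0.7, 0.6, 0.6]
gripper_width: 0.0878
time_s: 0.93
tcp_pos: [0.4287, 0.4303, 0.2313]
eef_rot: [179.4, 0.1, -17.9]
contact_force: [0.3, -0.2, 0.3]
gripper_width: 0.0874
t 0.93 pos [0.4287 0.4303 0.2313] rot [ 1.794e+02  1.000e-01 -1.790e+01] F [ 0.3 -0.2  0.3] w 0.0874 need [4.93 2.93 3.28] yaw 0.13
```

```bash
I="python3 -m inch"
$I '[{"x":1,"y":0.6,"z":0.6,"yaw":0.13},{"x":1,"y":0.6,"z":0.6,"yaw":0},{"x":1,"y":0.6,"z":0.6,"yaw":0},{"x":1,"y":0.6,"z":0.6,"yaw":0},{"x":0.9,"y":0.5,"z":0.6,"yaw":0}]'
$I '[{"x":0,"y":0,"z":0,"yaw":0},{"x":0,"y":0,"z":0,"yaw":0}]'
python3 d.py .523 .322 .073 -18.4
python3 - <<'E'
from h import *
a,_=cap('top','t1');b,_=cap('scene','s1')
u,v=map(int,proj('top',np.array([.523,.322,.1])));U,V=map(int,proj('scene',np.array([.523,.322,.1])))
f=lambda p,u,v:cv2.resize(p[max(v-50,0):v+50,max(u-60,0):u+60],(400*6//5,400),interpolation=cv2.INTER_CUBIC)[:,:,::-1]
cv2.imwrite('pics/c1.png',cv2.resize(np.hstack([f(a,u,v),f(b,U,V)]),(800,333)))
E
```

```text
time_s: 1.35
tcp_pos: [0.527, 0.3177, 0.1571]
eef_rot: [179.7, -0.0, -18.4]
contact_force: [0.5, 1.2, -0.1]
gripper_width: 0.0877
time_s: 1.52
tcp_pos: [0.5279, 0.3119, 0.1524]
eef_rot: [179.3, 0.2, -18.7]
contact_force: [0.4, 0.7, 1.1]
gripper_width: 0.0879
t 1.52 pos [0.5279 0.3119 0.1524] rot [179.3   0.2 -18.7] F [0.4 0.7 1.1] w 0.0879 need [-0.31 -0.36  3.17] yaw -0.08
```

View pics/c1.png

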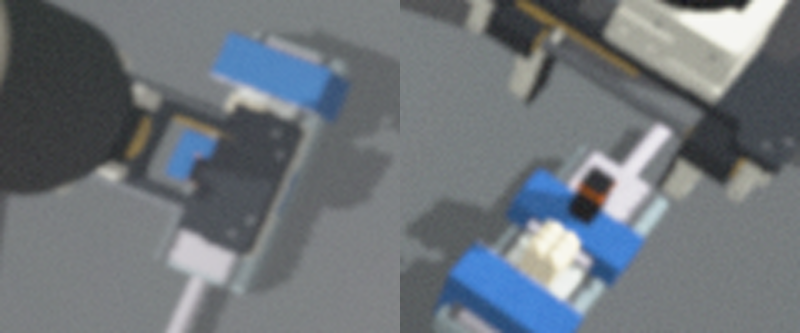

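The gripper straddles the post, with fingers at (520,70) and (715,160) in the right-hand crop. Descending.

```bash
I="python3 -m inch"
$I '[{"x":-0.31,"y":-0.36,"z":0.6,"yaw":0},{"x":0,"y":0,"z":0.8,"yaw":0},{"x":0,"y":0,"z":0.8,"yaw":0},{"x":0,"y":0,"z":0.6,"yaw":0},{"x":0,"y":0,"z":0.2,"yaw":0}]'
$I '[{"x":0,"y":0,"z":0,"yaw":0},{"x":0,"y":0,"z":0,"yaw":0}]'
python3 d.py .523 .322 .073 -18.4
```

```text
time_s: 2.03
tcp_pos: [0.5225, 0.3313, 0.0816]
eef_rot: [180.0, -0.1, -18.3]
contact_force: [-0.1, -0.7, 0.3]
gripper_width: 0.0879
time_s: 2.2
tcp_pos: [0.5214, 0.3329, 0.0816]
eef_rot: [179.9, -0.1, -18.1]
contact_force: [0.1, 0.1, 0.7]
gripper_width: 0.0875
t 2.2 pos [0.5214 0.3329 0.0816] rot [ 1.799e+02 -1.000e-01 -1.810e+01] F [0.1 0.1 0.7] w 0.0875 need [0.19 0.39 0.35] yaw 0.07
```

```bash
I="python3 -m inch"
$I '[{"x":0.1,"y":0.3,"z":0.3,"yaw":0},{"x":0,"y":0,"z":0,"yaw":0},{"x":0,"y":0,"z":0,"yaw":0}]'
python3 d.py .523 .322 .073 -18.4
$I '[{"x":0,"y":0,"z":0,"yaw":0},{"x":0,"y":0,"z":0,"yaw":0},{"x":0,"y":0,"z":0,"yaw":0},{"x":0,"y":0,"z":0,"yaw":0},{"x":0,"y":0,"z":0,"yaw":0}]' -1 30
$I '[{"x":0,"y":0,"z":0,"yaw":0},{"x":0,"y":0,"z":0,"yaw":0},{"x":0,"y":0,"z":0,"yaw":0},{"x":0,"y":0,"z":0,"yaw":0},{"x":0,"y":0,"z":0,"yaw":0}]' -1 30
python3 d.py .523 .322 .073 -18.4
```

```text
time_s: 2.45
tcp_pos: [0.5222, 0.3264, 0.0765]
eef_rot: [-179.8, -0.2, -18.0]
contact_force: [0.2, 0.2, 0.2]
gripper_width: 0.0879
t 2.45 pos [0.5222 0.3264 0.0765] rot [-179.8   -0.2  -18. ] F [0.2 0.2 0.2] w 0.0879 need [0.08 0.16 0.14] yaw 0.1
time_s: 2.87
tcp_pos: [0.5232, 0.3265, 0.0786]
eef_rot: [-179.7, -0.3, -18.1]
contact_force: [-0.6, 0.0, -0.3]
gripper_width: 0.0596
time_s: 3.28
tcp_pos: [0.5233, 0.3265, 0.0786]
eef_rot: [-179.7, -0.3, -18.1]
contact_force: [-0.5, 0.0, -0.0]
gripper_width: 0.0266
t 3.28 pos [0.5233 0.3265 0.0786] rot [-179.7   -0.3  -18.1] F [-0.5  0.  -0. ] w 0.0266 need [0.04 0.18 0.23] yaw 0.08
```

```bash
I="python3 -m inch"
$I '[{"x":0,"y":0,"z":0,"yaw":0},{"x":0,"y":0,"z":0,"yaw":0},{"x":0,"y":0,"z":0,"yaw":0},{"x":0,"y":0,"z":0,"yaw":0},{"x":0,"y":0,"z":0,"yaw":0}]' -1 30
python3 d.py .523 .322 .073 -18.4
$I '[{"x":-0.3,"y":0,"z":0,"yaw":0},{"x":-0.3,"y":0,"z":0,"yaw":0},{"x":-0.3,"y":0,"z":0,"yaw":0},{"x":-0.3,"y":0,"z":0,"yaw":0},{"x":-0.2,"y":0,"z":0,"yaw":0}]'
python3 d.py .495 .331 .078 -18.4
```

```text
time_s: 3.7
tcp_pos: [0.5223, 0.3237, 0.0785]
eef_rot: [-180.0, -0.3, -18.1]
contact_force: [-0.0, -0.4, 0.7]
gripper_width: 0.0182
t 3.7 pos [0.5223 0.3237 0.0785] rot [-180.    -0.3  -18.1] F [-0.  -0.4  0.7] w 0.0182 need [0.05 0.06 0.22] yaw 0.07
time_s: 4.12
tcp_pos: [0.4897, 0.3346, 0.0785]
eef_rot: [-179.9, -0.4, -18.2]
contact_force: [3.4, -1.5, 0.1]
gripper_width: 0.0179
t 4.12 pos [0.4897 0.3346 0.0785] rot [-179.9   -0.4  -18.2] F [ 3.4 -1.5  0.1] w 0.0179 need [0.25 0.07 0.02] yaw 0.06
```

```bash
I="python3 -m inch"
$I '[{"x":0,"y":0,"z":0,"yaw":0},{"x":0,"y":0,"z":0,"yaw":0},{"x":0,"y":0,"z":0,"yaw":0},{"x":0,"y":0,"z":0,"yaw":0},{"x":0,"y":0,"z":0,"yaw":0}]' 0.6 30
$I '[{"x":0,"y":0,"z":0,"yaw":0},{"x":0,"y":0,"z":0,"yaw":0}]'
python3 d.py .566 .3085 .078 -18.4
python3 - <<'E'
from h import *
for n,f in(('top','t2'),('scene','s2')):
  cap(n,f)
  print(n,'teeth',face(n,f,(.565,.307),.03,.066,.080),'post',face(n,f,(.493,.333),.03,.088,.1))
E
```

```text
time_s: 4.53
tcp_pos: [0.4869, 0.3365, 0.0786]
eef_rot: [-179.9, -0.3, -18.0]
contact_force: [0.7, 0.2, -0.1]
gripper_width: 0.0455
time_s: 4.7
tcp_pos: [0.4869, 0.3365, 0.0784]
eef_rot: [-179.9, -0.3, -18.0]
contact_force: [-0.1, 0.5, 0.6]
gripper_width: 0.0585
t 4.7 pos [0.4869 0.3365 0.0784] rot [-179.9   -0.3  -18. ] F [-0.1  0.5  0.6] w 0.0585 need [3.35 0.09 0.04] yaw 0.09
top teeth ('n', 124, 'mean', array([0.5625, 0.3079, 0.0726]), 'rect', array([563. , 308.9]), array([24.3, 25.8]), 72.4) post ('n', 56, 'mean', array([0.4882, 0.3346, 0.095 ]), 'rect', array([488.6, 335.6]), array([15.6, 17.8]), 72.6)
scene teeth ('n', 131, 'mean', array([0.5686, 0.3082, 0.0714]), 'rect', array([567. , 308.5]), array([23.3, 29.9]), 71.5) post ('n', 69, 'mean', array([0.4928, 0.3324, 0.0923]), 'rect', array([492.3, 332.9]), array([17.8, 20. ]), 66.7)
```

```bash
I="python3 -m inch"
$I '[{"x":0.6,"y":0,"z":0,"yaw":0.05},{"x":0.7,"y":0,"z":0,"yaw":0.05},{"x":0.8,"y":0.05,"z":0,"yaw":0},{"x":0.8,"y":0.05,"z":0,"yaw":0},{"x":0.4,"y":0,"z":0,"yaw":0}]' 0.7
$I '[{"x":0,"y":0,"z":0,"yaw":0},{"x":0,"y":0,"z":0,"yaw":0},{"x":0,"y":0,"z":0,"yaw":0}]'
python3 d.py .565 .3085 .053 -18.4
```

```text
time_s: 5.22
tcp_pos: [0.5657, 0.3081, 0.0792]
eef_rot: [-179.9, -0.3, -18.2]
contact_force: [0.4, -0.1, 0.8]
gripper_width: 0.0748
time_s: 5.47
tcp_pos: [0.567, 0.3068, 0.0783]
eef_rot: [-179.9, -0.3, -18.4]
contact_force: [0.5, 0.6, 0.2]
gripper_width: 0.0743
t 5.47 pos [0.567  0.3068 0.0783] rot [-179.9   -0.3  -18.4] F [0.5 0.6 0.2] w 0.0743 need [-0.1  -0.04  1.01] yaw -0.01
```

```bash
I="python3 -m inch"
$I '[{"x":-0.1,"y":0,"z":0.3,"yaw":0},{"x":0,"y":0,"z":0.4,"yaw":0},{"x":0,"y":0,"z":0.3,"yaw":0},{"x":0,"y":0,"z":0,"yaw":0},{"x":0,"y":0,"z":0,"yaw":0}]'
python3 d.py .565 .3085 .053 -18.4
```

```text
time_s: 5.88
tcp_pos: [0.5615, 0.3087, 0.0503]
eef_rot: [-180.0, -0.2, -18.3]
contact_force: [-0.2, 0.2, 0.5]
gripper_width: 0.0746
t 5.88 pos [0.5615 0.3087 0.0503] rot [-180.    -0.2  -18.3] F [-0.2  0.2  0.5] w 0.0746 need [ 0.13 -0.04 -0.11] yaw 0.02
```

```bash
I="python3 -m inch"
$I '[{"x":0.1,"y":-0.04,"z":-0.15,"yaw":0},{"x":0,"y":0,"z":0,"yaw":0},{"x":0,"y":0,"z":0,"yaw":0},{"x":0,"y":0,"z":0,"yaw":0},{"x":0,"y":0,"z":0,"yaw":0}]' -1 30
$I '[{"x":0,"y":0,"z":0,"yaw":0},{"x":0,"y":0,"z":0,"yaw":0},{"x":0,"y":0,"z":0,"yaw":0},{"x":0,"y":0,"z":0,"yaw":0},{"x":0,"y":0,"z":0,"yaw":0}]'
python3 d.py .565 .3085 .053 -18.4
```

```text
time_s: 6.3
tcp_pos: [0.5645, 0.3095, 0.0548]
eef_rot: [-180.0, -0.2, -18.2]
contact_force: [-0.3, 0.5, -0.0]
gripper_width: 0.0468
time_s: 6.72
tcp_pos: [0.5648, 0.3096, 0.0554]
eef_rot: [-179.9, -0.3, -18.3]
contact_force: [-1.0, -0.2, -0.3]
gripper_width: 0.0242
t 6.72 pos [0.5648 0.3096 0.0554] rot [-179.9   -0.3  -18.3] F [-1.  -0.2 -0.3] w 0.0242 need [0.02 0.04 0.1 ] yaw 0.03
```

Gripped at 24.2 mm. Lift, and check how far the lens head reaches towards the stage.

```bash
I="python3 -m inch"
$I '[{"x":0,"y":0,"z":-0.4,"yaw":0},{"x":0,"y":0,"z":-0.8,"yaw":0},{"x":0,"y":0,"z":-0.8,"yaw":0},{"x":0,"y":0,"z":-0.8,"yaw":0},{"x":0,"y":0,"z":-0.8,"yaw":0}]'
python3 d.py .609 -.006 .14 -12
python3 - <<'E'
from h import *
c=np.array([.609,-.006]);ex=np.array([np.cos(np.radians(78.1)),np.sin(np.radians(78.1))])
for n,f in(('top','t0'),('scene','s0')):
  P,h,ok=cloud(n,f);rel=(P[...,:2]-c);a=rel@ex;b=rel@np.array([-ex[1],ex[0]])
  for z0,z1 in((.07,.11),(.11,.15),(.15,.17),(.17,.21)):
    m=ok&(P[...,2]>z0)&(P[...,2]<z1)&(abs(b)<.09)&(a<-.03)&(a>-.22)
    print(n,z0,m.sum(),'max x rel stage',np.sort(a[m])[-4:].round(3) if m.any() else '')
E
```

```text
time_s: 7.13
tcp_pos: [0.5611, 0.3067, 0.1445]
eef_rot: [179.5, 0.1, -18.3]
contact_force: [-0.1, -0.2, -1.2]
gripper_width: 0.0237
t 7.13 pos [0.5611 0.3067 0.1445] rot [ 1.795e+02  1.000e-01 -1.830e+01] F [-0.1 -0.2 -1.2] w 0.0237 need [ 5.75 11.27  0.27] yaw -1.58
top 0.07 14 max x rel stage [-0.144 -0.144 -0.129 -0.114]
top 0.11 489 max x rel stage [-0.115 -0.114 -0.114 -0.114]
top 0.15 613 max x rel stage [-0.127 -0.127 -0.127 -0.127]
top 0.17 141 max x rel stage [-0.138 -0.138 -0.138 -0.138]
scene 0.07 61 max x rel stage [-0.115 -0.115 -0.114 -0.114]
scene 0.11 653 max x rel stage [-0.115 -0.115 -0.114 -0.114]
scene 0.15 538 max x rel stage [-0.127 -0.127 -0.127 -0.127]
scene 0.17 170 max x rel stage [-0.139 -0.138 -0.138 -0.138]
```

```bash
I="python3 -m inch"
$I '[{"x":0.5,"y":0.8,"z":0,"yaw":-0.4},{"x":0.5,"y":1,"z":0,"yaw":-0.4},{"x":0.5,"y":1,"z":0,"yaw":-0.4},{"x":0.5,"y":1,"z":0,"yaw":-0.4},{"x":0.5,"y":1,"z":0,"yaw":0}]'
$I '[{"x":0.5,"y":1,"z":0,"yaw":0},{"x":0.5,"y":1,"z":0,"yaw":0},{"x":0.5,"y":0.8,"z":0,"yaw":0},{"x":0.2,"y":0.4,"z":0,"yaw":0},{"x":0,"y":0,"z":0,"yaw":0}]'
$I '[{"x":0,"y":0,"z":0,"yaw":0},{"x":0,"y":0,"z":0,"yaw":0}]'
python3 d.py .6095 -.003 .14 -12
python3 - <<'E'
from h import *
for n,f in(('top','t3'),('scene','s3')):
  cap(n,f);t=r.get_state()['tcp_pos']
  print(n,face(n,f,(t[0],t[1]),.03,.09,.117),face(n,f,(.609,-.006),.06,.026,.034))
E
```

```text
time_s: 7.55
tcp_pos: [0.5934, 0.1776, 0.1556]
eef_rot: [-179.9, -0.3, -11.1]
contact_force: [0.3, -0.1, -1.9]
gripper_width: 0.0239
time_s: 7.97
tcp_pos: [0.6205, 0.0819, 0.1599]
eef_rot: [-179.9, -0.4, -11.3]
contact_force: [0.5, 0.1, -1.2]
gripper_width: 0.0238
time_s: 8.13
tcp_pos: [0.6204, 0.0815, 0.1606]
eef_rot: [-179.9, -0.4, -11.4]
contact_force: [0.1, -0.2, -0.4]
gripper_width: 0.0237
t 8.13 pos [0.6204 0.0815 0.1606] rot [-179.9   -0.4  -11.4] F [ 0.1 -0.2 -0.4] w 0.0237 need [0.24 3.4  0.82] yaw 0.15
top None ('n', 728, 'mean', array([ 0.5998, -0.0128,  0.0312]), 'rect', array([605.6, -11.8]), array([77.6, 94.5]), 42.2)
scene None ('n', 1029, 'mean', array([ 0.613 , -0.0069,  0.0302]), 'rect', array([611.4,  -6.7]), array([90.4, 86.6]), 26.2)
```

View pics/s3.png

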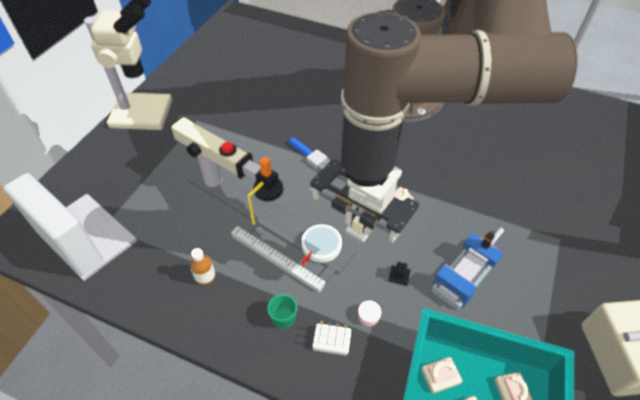

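The vise is empty (468,265) and the part is held at (358,222). The gripper body clears the lens head. Easing over the stage.

```bash
I="python3 -m inch"
$I '[{"x":0.1,"y":0.7,"z":0,"yaw":0.1},{"x":0.1,"y":0.8,"z":0,"yaw":0},{"x":0,"y":0.8,"z":0,"yaw":0},{"x":0,"y":0.6,"z":0,"yaw":0},{"x":0,"y":0.2,"z":0,"yaw":0}]'
$I '[{"x":0,"y":0,"z":0,"yaw":0},{"x":0,"y":0,"z":0,"yaw":0},{"x":0,"y":0,"z":0,"yaw":0}]'
python3 d.py .6095 -.003 .075 -12
```

```text
time_s: 8.65
tcp_pos: [0.6092, 0.0094, 0.1602]
eef_rot: [-179.8, -0.4, -11.2]
contact_force: [0.3, 0.7, -1.3]
gripper_width: 0.0236
time_s: 8.9
tcp_pos: [0.6091, 0.0099, 0.1605]
eef_rot: [-179.8, -0.4, -11.2]
contact_force: [0.2, 0.4, -1.6]
gripper_width: 0.0239
t 8.9 pos [0.6091 0.0099 0.1605] rot [-179.8   -0.4  -11.2] F [ 0.2  0.4 -1.6] w 0.0239 need [0.09 0.52 3.42] yaw 0.2
```

```bash
I="python3 -m inch"
$I '[{"x":0.1,"y":0.4,"z":0.4,"yaw":0.1},{"x":0,"y":0,"z":0.8,"yaw":0},{"x":0,"y":0,"z":0.8,"yaw":0},{"x":0,"y":0,"z":0.8,"yaw":0},{"x":0,"y":0,"z":0.4,"yaw":0}]'
$I '[{"x":0,"y":0,"z":0,"yaw":0},{"x":0,"y":0,"z":0,"yaw":0},{"x":0,"y":0,"z":0,"yaw":0}]'
python3 d.py .6095 -.003 .056 -12
python3 - <<'E'
from h import *
for n,f in(('scene','s4'),):
  cap(n,f)
a=cv2.imread('pics/s4.png')[160:300,220:420];cv2.imwrite('pics/c4.png',cv2.resize(a,(800,560),interpolation=cv2.INTER_CUBIC))
E
```

```text
time_s: 9.32
tcp_pos: [0.6138, 0.0018, 0.0797]
eef_rot: [-179.6, -0.9, -11.4]
contact_force: [0.6, 0.6, -1.0]
gripper_width: 0.0236
time_s: 9.57
tcp_pos: [0.6125, 0.0016, 0.0765]
eef_rot: [-179.8, -0.6, -11.4]
contact_force: [-0.3, -0.2, -0.7]
gripper_width: 0.0238
t 9.57 pos [0.6125 0.0016 0.0765] rot [-179.8   -0.6  -11.4] F [-0.3 -0.2 -0.7] w 0.0238 need [-0.09  0.21  0.82] yaw 0.15
```

View pics/c4.png

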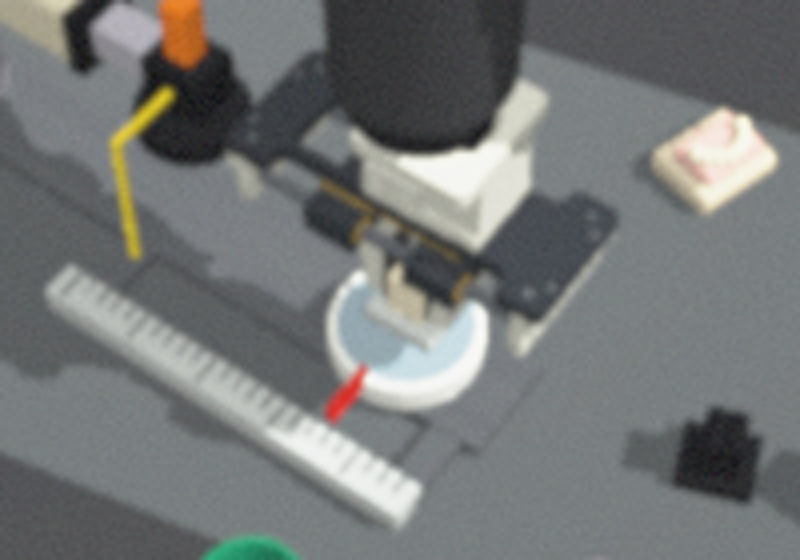

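The part hangs over the stage and the body clears the lens head. Lowering it.

```bash
I="python3 -m inch"
$I '[{"x":-0.1,"y":0.18,"z":0.2,"yaw":0},{"x":0,"y":0,"z":0.2,"yaw":0},{"x":0,"y":0,"z":0.2,"yaw":0},{"x":0,"y":0,"z":0,"yaw":0},{"x":0,"y":0,"z":0,"yaw":0}]'
python3 d.py .6095 -.003 .056 -12
```

```text
time_s: 10.03
tcp_pos: [0.6112, -0.0022, 0.0638]
eef_rot: [-179.6, -0.9, -11.4]
contact_force: [-0.1, -0.0, -0.7]
gripper_width: 0.0233
t 10.03 pos [ 0.6112 -0.0022  0.0638] rot [-179.6   -0.9  -11.4] F [-0.1 -0.  -0.7] w 0.0233 need [-0.07  0.05  0.31] yaw 0.15
```

```bash
I="python3 -m inch"
$I '[{"x":0,"y":0.05,"z":0.16,"yaw":0},{"x":0,"y":0,"z":0.12,"yaw":0},{"x":0,"y":0,"z":0,"yaw":0},{"x":0,"y":0,"z":0,"yaw":0}]'
python3 d.py .6095 -.003 .056 -12
```

```text
time_s: 10.37
tcp_pos: [0.6113, -0.0035, 0.0563]
eef_rot: [-179.6, -1.0, -11.4]
contact_force: [-0.8, 0.1, -0.9]
gripper_width: 0.0236
t 10.37 pos [ 0.6113 -0.0035  0.0563] rot [-179.6   -1.   -11.4] F [-0.8  0.1 -0.9] w 0.0236 need [-0.07 -0.01  0.01] yaw 0.15
```

```bash
I="python3 -m inch"
$I '[{"x":0,"y":0,"z":0.06,"yaw":0},{"x":0,"y":0,"z":0,"yaw":0},{"x":0,"y":0,"z":0,"yaw":0}]'
python3 d.py .6095 -.003 .056 -12
$I '[{"x":0,"y":0,"z":0,"yaw":0},{"x":0,"y":0,"z":0,"yaw":0},{"x":0,"y":0,"z":0,"yaw":0},{"x":0,"y":0,"z":0,"yaw":0},{"x":0,"y":0,"z":0,"yaw":0}]' 0.3 30
python3 d.py .6095 -.003 .056 -12
```

```text
time_s: 10.62
tcp_pos: [0.6119, -0.0034, 0.0558]
eef_rot: [-179.6, -1.0, -11.3]
contact_force: [-0.3, 0.6, -0.9]
gripper_width: 0.0237
t 10.62 pos [ 0.6119 -0.0034  0.0558] rot [-179.6   -1.   -11.3] F [-0.3  0.6 -0.9] w 0.0237 need [-0.1   0.   -0.01] yaw 0.16
time_s: 11.03
tcp_pos: [0.6126, -0.0032, 0.0562]
eef_rot: [-179.6, -1.1, -11.3]
contact_force: [0.0, 0.1, 0.3]
gripper_width: 0.052
t 11.03 pos [ 0.6126 -0.0032  0.0562] rot [-179.6   -1.1  -11.3] F [0.  0.1 0.3] w 0.052 need [-0.12  0.02  0.  ] yaw 0.17
```

```bash
I="python3 -m inch"
$I '[{"x":0,"y":0,"z":-0.3,"yaw":0},{"x":0,"y":0,"z":-0.6,"yaw":0},{"x":0,"y":0,"z":-1,"yaw":0},{"x":0,"y":0,"z":-1,"yaw":0},{"x":0,"y":0,"z":-1,"yaw":0}]'
$I '[{"x":0,"y":0,"z":-1,"yaw":0},{"x":0,"y":0,"z":-1,"yaw":0},{"x":0,"y":0,"z":-1,"yaw":0},{"x":0,"y":0,"z":-0.8,"yaw":0},{"x":0,"y":0,"z":0,"yaw":0}]' -1 30
python3 d.py .5565 -.2568 .22 -12
python3 - <<'E'
from h import *
for n,f in(('scene','s5'),('top','t5')):
  cap(n,f);print(n,'teeth',face(n,f,(.609,-.006),.03,.066,.080),'plate',face(n,f,(.609,-.006),.035,.036,.045),face(n,f,(.609,-.006),.06,.026,.034))
a=cv2.imread('pics/s5.png')[190:290,260:400];cv2.imwrite('pics/c5.png',cv2.resize(a,(700,500),interpolation=cv2.INTER_CUBIC))
E
```

```text
time_s: 11.45
tcp_pos: [0.6066, -0.0046, 0.1521]
eef_rot: [-179.9, -0.4, -11.4]
contact_force: [0.8, -0.6, -0.2]
gripper_width: 0.057
time_s: 11.87
tcp_pos: [0.6069, -0.0051, 0.2614]
eef_rot: [-179.7, -1.0, -11.3]
contact_force: [0.4, -0.4, 0.9]
gripper_width: 0.0292
t 11.87 pos [ 0.6069 -0.0051  0.2614] rot [-179.7   -1.   -11.3] F [ 0.4 -0.4  0.9] w 0.0292 need [-0.03 10.28  1.6 ] yaw 0.16
scene teeth ('n', 118, 'mean', array([ 0.6162, -0.0035,  0.0715]), 'rect', array([614.6,  -4.7]), array([25. , 26.6]), 80.3) plate ('n', 167, 'mean', array([ 6.213e-01, -2.000e-04,  4.000e-02]), 'rect', array([614.8,  -4.2]), array([45.3, 40.6]), 79.8) ('n', 667, 'mean', array([ 0.6169, -0.0061,  0.0301]), 'rect', array([611.8,  -6.4]), array([89.6, 86.5]), 25.5)
top teeth ('n', 110, 'mean', array([ 0.6093, -0.0028,  0.0729]), 'rect', array([610.3,  -3.3]), array([23.7, 25.6]), 78.2) plate ('n', 155, 'mean', array([ 0.6053, -0.0016,  0.041 ]), 'rect', array([611.2,  -3.4]), array([43.7, 41.6]), 78.0) ('n', 551, 'mean', array([ 0.5947, -0.0034,  0.0311]), 'rect', array([603.7,  -2.9]), array([89.3, 78.6]), 47.9)
```

View pics/c5.png

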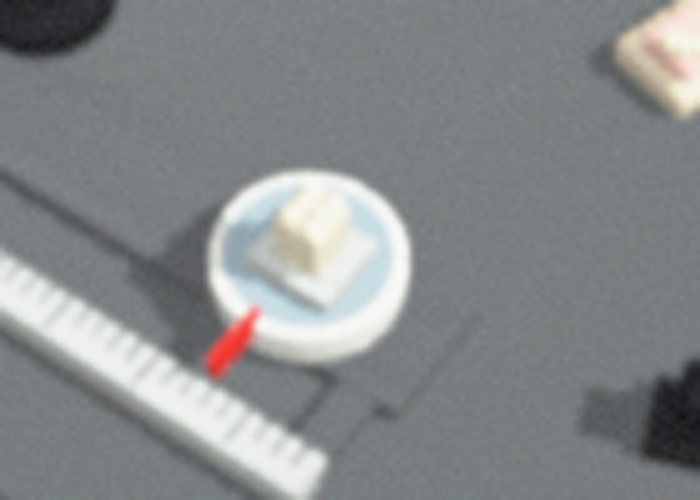

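The part stands upright on the stage, about 4 mm off centre. On to the button.

```bash
I="python3 -m inch"
$I '[{"x":0,"y":0.8,"z":0,"yaw":0.1},{"x":0,"y":1,"z":0,"yaw":0},{"x":0,"y":1,"z":0,"yaw":0},{"x":0,"y":1,"z":0,"yaw":0},{"x":0,"y":1,"z":0,"yaw":0}]'
$I '[{"x":0,"y":1,"z":0,"yaw":0},{"x":0,"y":1,"z":0,"yaw":0},{"x":0,"y":1,"z":0,"yaw":0},{"x":0,"y":1,"z":0,"yaw":0},{"x":0,"y":0.5,"z":0,"yaw":0}]'
$I '[{"x":0,"y":0,"z":0,"yaw":0},{"x":0,"y":0,"z":0,"yaw":0}]'
python3 d.py .5565 -.2568 .21 -12
```

```text
time_s: 12.38
tcp_pos: [0.5783, -0.1219, 0.2518]
eef_rot: [-179.8, -0.3, -11.4]
contact_force: [0.1, -0.1, 0.4]
gripper_width: 0.0006
time_s: 12.8
tcp_pos: [0.55, -0.238, 0.2445]
eef_rot: [-179.8, 0.4, -11.5]
contact_force: [0.4, 0.5, -0.8]
gripper_width: 0.0004
time_s: 12.97
tcp_pos: [0.548, -0.2403, 0.2421]
eef_rot: [-179.8, 0.6, -11.7]
contact_force: [0.5, 0.3, 0.5]
gripper_width: 0.0004
t 12.97 pos [ 0.548  -0.2403  0.2421] rot [-179.8    0.6  -11.7] F [0.5 0.3 0.5] w 0.0004 need [0.48 0.58 1.27] yaw 0.07
```

```bash
I="python3 -m inch"
$I '[{"x":0.45,"y":0.55,"z":0.3,"yaw":0},{"x":0,"y":0,"z":0.5,"yaw":0},{"x":0,"y":0,"z":0.4,"yaw":0},{"x":0,"y":0,"z":0,"yaw":0},{"x":0,"y":0,"z":0,"yaw":0}]'
python3 d.py .5565 -.2568 .193 -12
```

```text
time_s: 13.38
tcp_pos: [0.5563, -0.2526, 0.2088]
eef_rot: [-179.8, 0.8, -11.6]
contact_force: [-0.8, 0.5, -0.2]
gripper_width: 0.0002
t 13.38 pos [ 0.5563 -0.2526  0.2088] rot [-179.8    0.8  -11.6] F [-0.8  0.5 -0.2] w 0.0002 need [0.05 0.16 0.63] yaw 0.1
```

```bash
I="python3 -m inch"
$I '[{"x":0.05,"y":0.15,"z":0.3,"yaw":0},{"x":0,"y":0,"z":0.25,"yaw":0},{"x":0,"y":0,"z":0.1,"yaw":0},{"x":0,"y":0,"z":0.1,"yaw":0},{"x":0,"y":0,"z":0,"yaw":0}]'
$I '[{"x":0,"y":0,"z":0.12,"yaw":0},{"x":0,"y":0,"z":0.12,"yaw":0}]'
python3 d.py .5565 -.2568 .186 -12
```

```text
time_s: 13.8
tcp_pos: [0.5575, -0.2553, 0.19]
eef_rot: [-179.8, 0.7, -11.4]
contact_force: [-0.4, -0.7, 0.2]
gripper_width: 0.0005
time_s: 13.97
tcp_pos: [0.5579, -0.2555, 0.1858]
eef_rot: [-179.8, 0.6, -11.4]
contact_force: [-9.4, 9.0, 27.1]
gripper_width: 0.0005
t 13.97 pos [ 0.5579 -0.2555  0.1858] rot [-179.8    0.6  -11.4] F [-9.4  9.  27.1] w 0.0005 need [-0.04  0.06 -0.01] yaw 0.15
```

```bash
I="python3 -m inch"
$I '[{"x":0,"y":0,"z":0.02,"yaw":0},{"x":0,"y":0,"z":0,"yaw":0}]'
$I '[{"x":0,"y":0,"z":-0.5,"yaw":0},{"x":0,"y":0,"z":-1,"yaw":0},{"x":0,"y":0,"z":-1,"yaw":0},{"x":0,"y":0,"z":-0.3,"yaw":0},{"x":0,"y":0,"z":0,"yaw":0}]' 0.2
$I '[{"x":0,"y":-0.8,"z":0,"yaw":0},{"x":0,"y":-1,"z":0,"yaw":0},{"x":0,"y":-1,"z":0,"yaw":0},{"x":0,"y":-1,"z":0,"yaw":0},{"x":0,"y":-0.5,"z":0,"yaw":0}]' 0.2
$I '[{"x":0,"y":0,"z":0,"yaw":0},{"x":0,"y":0,"z":0,"yaw":0}]'
python3 - <<'E'
from h import *
for n,f in(('scene','s6'),('top','t6')):
  cap(n,f)
  print(n,'btn',face(n,f,(.557,-.257),.025,.171,.19,(0,120,80),(8,255,255)),'grip',face(n,f,(.58,-.15),.03,.197,.21))
E
python3 d.py .5785 -.150 .20 -12
```

```text
time_s: 14.13
tcp_pos: [0.5577, -0.2553, 0.1866]
eef_rot: [-179.8, 0.5, -11.4]
contact_force: [0.4, -0.2, 0.8]
gripper_width: 0.0003
time_s: 14.55
tcp_pos: [0.5574, -0.2552, 0.2567]
eef_rot: [-179.8, 0.7, -11.4]
contact_force: [0.8, 0.3, -0.5]
gripper_width: 0.0282
time_s: 14.97
tcp_pos: [0.5781, -0.1488, 0.2531]
eef_rot: [-179.7, 0.8, -11.8]
contact_force: [0.2, -0.4, 1.0]
gripper_width: 0.0522
time_s: 15.13
tcp_pos: [0.5781, -0.1462, 0.2512]
eef_rot: [-179.7, 0.9, -11.6]
contact_force: [-0.1, 0.1, 0.5]
gripper_width: 0.0524
scene btn ('n', 80, 'mean', array([ 0.5584, -0.2577,  0.1744]), 'rect', array([ 558.2, -257.9]), array([22.2, 27.3]), 65.6) grip ('n', 67, 'mean', array([ 0.5818, -0.1498,  0.2024]), 'rect', array([ 580.9, -150.6]), array([19.2, 18.3]), 72.8)
top btn ('n', 50, 'mean', array([ 0.5494, -0.2502,  0.175 ]), 'rect', array([ 549. , -249.7]), array([14.6, 13.3]), 74.0) grip ('n', 33, 'mean', array([ 0.5755, -0.1484,  0.2035]), 'rect', array([ 575.8, -148.6]), array([16.5, 15.2]), 78.9)
t 15.23 pos [ 0.5779 -0.147   0.2513] rot [-179.7    0.9  -11.7] F [-0.   0.2 -0.4] w 0.0526 need [0.08 0.12 2.05] yaw 0.07
```

The button face is 7 mm lower, so it's home. Descend on the grip post.

```bash
I="python3 -m inch"
$I '[{"x":0.08,"y":0.12,"z":0.5,"yaw":0},{"x":0,"y":0,"z":0.8,"yaw":0},{"x":0,"y":0,"z":0.7,"yaw":0},{"x":0,"y":0,"z":0.3,"yaw":0},{"x":0,"y":0,"z":0,"yaw":0}]'
$I '[{"x":0,"y":0,"z":0,"yaw":0},{"x":0,"y":0,"z":0,"yaw":0}]'
python3 d.py .5785 -.150 .188 -12
```

```text
time_s: 15.65
tcp_pos: [0.5783, -0.1547, 0.1923]
eef_rot: [-179.7, 0.8, -12.0]
contact_force: [-0.8, 0.1, -0.8]
gripper_width: 0.0529
time_s: 15.82
tcp_pos: [0.5782, -0.156, 0.1926]
eef_rot: [-179.8, 0.8, -12.0]
contact_force: [-0.5, 0.2, 0.1]
gripper_width: 0.0525
t 15.82 pos [ 0.5782 -0.156   0.1926] rot [-179.8    0.8  -12. ] F [-0.5  0.2  0.1] w 0.0525 need [-0.04 -0.24  0.19] yaw -0.01
```

```bash
I="python3 -m inch"
$I '[{"x":0,"y":-0.2,"z":0.2,"yaw":0},{"x":0,"y":0,"z":0,"yaw":0},{"x":0,"y":0,"z":0,"yaw":0},{"x":0,"y":0,"z":0,"yaw":0},{"x":0,"y":0,"z":0,"yaw":0}]' -1 40
$I '[{"x":0,"y":0,"z":0,"yaw":0},{"x":0,"y":0,"z":0,"yaw":0},{"x":0,"y":0,"z":0,"yaw":0},{"x":0,"y":0,"z":0,"yaw":0},{"x":0,"y":0,"z":0,"yaw":0}]'
python3 d.py .609 -.006 .188 -12
```

```text
time_s: 16.23
tcp_pos: [0.5809, -0.1509, 0.1904]
eef_rot: [-179.7, 0.5, -12.0]
contact_force: [-0.2, 0.3, -0.1]
gripper_width: 0.0248
time_s: 16.65
tcp_pos: [0.5811, -0.1507, 0.1907]
eef_rot: [-179.7, 0.5, -12.0]
contact_force: [-0.2, -0.2, -1.3]
gripper_width: 0.0179
t 16.65 pos [ 0.5811 -0.1507  0.1907] rot [-179.7    0.5  -12. ] F [-0.2 -0.2 -1.3] w 0.0179 need [-0.11 -5.89  0.14] yaw 0.0
```

```bash
I="python3 -m inch"
$I '[{"x":0,"y":-0.3,"z":0,"yaw":0},{"x":0,"y":-0.5,"z":0,"yaw":0},{"x":0,"y":-0.5,"z":0,"yaw":0},{"x":0,"y":-0.5,"z":0,"yaw":0},{"x":0,"y":-0.5,"z":0,"yaw":0}]'
python3 d.py .609 -.006 .1907 -12
$I '[{"x":0,"y":-0.5,"z":0,"yaw":0},{"x":0,"y":-0.5,"z":0,"yaw":0},{"x":0,"y":-0.4,"z":0,"yaw":0}]'
python3 d.py .609 -.006 .1907 -12
```

```text
time_s: 17.07
tcp_pos: [0.5921, -0.0988, 0.1908]
eef_rot: [179.9, 0.6, -12.2]
contact_force: [-1.0, -4.8, -1.9]
gripper_width: 0.0175
t 17.07 pos [ 0.5921 -0.0988  0.1908] rot [179.9   0.6 -12.2] F [-1.  -4.8 -1.9] w 0.0175 need [-0.12 -3.77 -0.  ] yaw -0.05
time_s: 17.32
tcp_pos: [0.5991, -0.0654, 0.1907]
eef_rot: [179.7, 0.6, -12.3]
contact_force: [0.2, -5.7, -1.0]
gripper_width: 0.0174
t 17.32 pos [ 0.5991 -0.0654  0.1907] rot [179.7   0.6 -12.3] F [ 0.2 -5.7 -1. ] w 0.0174 need [-0.12 -2.41 -0.01] yaw -0.07
```

Sliding freely. Continue to about 15 mm short, then measure pointer against mark.

```bash
I="python3 -m inch"
$I '[{"x":0,"y":-0.5,"z":0,"yaw":0},{"x":0,"y":-0.5,"z":0,"yaw":0},{"x":0,"y":-0.4,"z":0,"yaw":0},{"x":0,"y":-0.3,"z":0,"yaw":0}]'
$I '[{"x":0,"y":0,"z":0,"yaw":0},{"x":0,"y":0,"z":0,"yaw":0}]'
cat > m.py <<'E'
import sys
from h import *
k=sys.argv[1];A=np.radians(78.1);ex=np.array([np.cos(A),np.sin(A)]);ey=np.array([-ex[1],ex[0]])
for n,f in(('scene','s'+k),('top','t'+k)):
  cap(n,f);P,h,ok=cloud(n,f);rel=P[...,:2]-np.array([.609,-.006]);a=rel@ex;b=rel@ey;z=P[...,2]
  near=ok&(abs(a)<.07)&(b<-.015)&(b>-.1)
  my=near&(cv2.inRange(h,np.array((20,110,70)),np.array((36,255,255)))>0)&(z>.035)&(z<.1)
  mr=near&((cv2.inRange(h,np.array((0,120,70)),np.array((9,255,255)))|cv2.inRange(h,np.array((171,120,70)),np.array((180,255,255))))>0)&(z>.02)&(z<.045)
  for nm,m in(('ptr',my),('mark',mr)):
    if m.any():print(n,nm,m.sum(),'a %.4f sd %.4f b %.4f..%.4f z %.3f..%.3f'%(a[m].mean(),a[m].std(),b[m].min(),b[m].max(),z[m].min(),z[m].max()))
E
python3 m.py 7;python3 d.py .609 -.006 .1907 -12
python3 - <<'E'
import cv2
a=cv2.imread('pics/s7.png')[180:300,230:390];cv2.imwrite('pics/c7.png',cv2.resize(a,(800,600),interpolation=cv2.INTER_CUBIC))
E
```

```text
time_s: 17.65
tcp_pos: [0.6078, -0.024, 0.1907]
eef_rot: [179.5, 0.7, -12.3]
contact_force: [-1.0, -5.5, -0.4]
gripper_width: 0.0178
time_s: 17.82
tcp_pos: [0.6081, -0.0227, 0.1907]
eef_rot: [179.5, 0.7, -12.2]
contact_force: [-0.6, -5.6, -0.6]
gripper_width: 0.0178
scene ptr 38 a -0.0165 sd 0.0015 b -0.0648..-0.0591 z 0.044..0.099
scene mark 46 a 0.0003 sd 0.0015 b -0.0751..-0.0463 z 0.023..0.038
t 17.92 pos [ 0.608  -0.023   0.1907] rot [179.5   0.7 -12.3] F [-0.8 -3.8 -1.6] w 0.0177 need [-0.11 -0.67 -0.  ] yaw -0.07
```

View pics/c7.png

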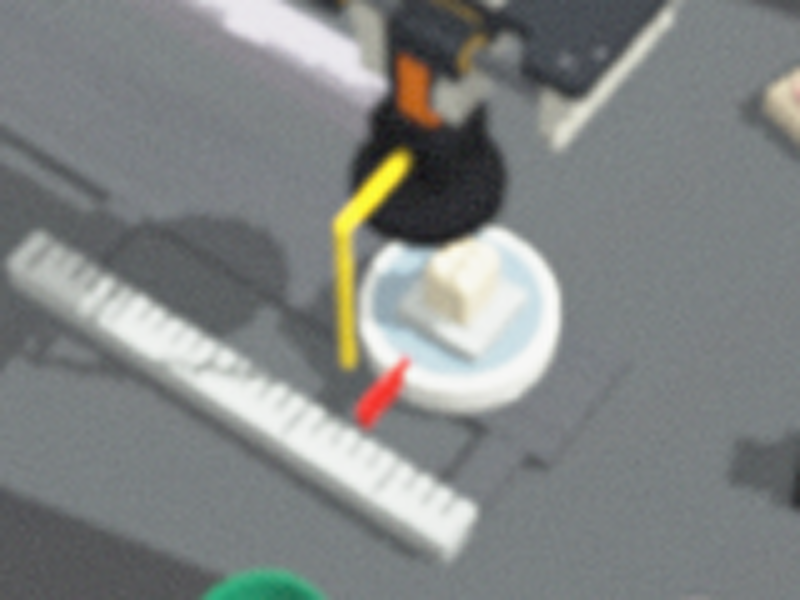

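The pointer tip (348,365) is short of the mark (383,393), by 16.8 mm measured, and the arm pose says the same. Closing that.

```bash
I="python3 -m inch"
$I '[{"x":0,"y":-0.35,"z":0,"yaw":0},{"x":0,"y":-0.25,"z":0,"yaw":0},{"x":0,"y":0,"z":0,"yaw":0},{"x":0,"y":0,"z":0,"yaw":0}]'
python3 m.py 8;python3 d.py .609 -.006 .1907 -12
```

```text
time_s: 18.25
tcp_pos: [0.6107, -0.01, 0.1907]
eef_rot: [179.5, 0.7, -12.4]
contact_force: [-0.9, -4.3, -0.1]
gripper_width: 0.0178
scene ptr 35 a -0.0031 sd 0.0013 b -0.0654..-0.0587 z 0.045..0.100
scene mark 47 a 0.0003 sd 0.0015 b -0.0750..-0.0460 z 0.021..0.037
t 18.35 pos [ 0.6108 -0.0101  0.1907] rot [179.5   0.7 -12.4] F [-1.  -4.  -0.7] w 0.0178 need [-0.1  -0.14  0.  ] yaw -0.1
```

```bash
I="python3 -m inch"
$I '[{"x":0,"y":-0.16,"z":0,"yaw":0},{"x":0,"y":0,"z":0,"yaw":0},{"x":0,"y":0,"z":0,"yaw":0},{"x":0,"y":0,"z":0,"yaw":0},{"x":0,"y":0,"z":0,"yaw":0}]'
python3 m.py 9;python3 d.py .609 -.006 .1907 -12
python3 - <<'E'
from h import *
print('btn',face('scene','s9',(.557,-.257),.025,.168,.19,(0,120,80),(8,255,255)),'teeth',face('scene','s9',(.609,-.006),.035,.066,.080),'plate',face('scene','s9',(.609,-.006),.035,.036,.045))
a=cv2.imread('pics/s9.png')[130:290,150:390];cv2.imwrite('pics/c9.png',cv2.resize(a,(800,533),interpolation=cv2.INTER_CUBIC))
E
```

```text
time_s: 18.77
tcp_pos: [0.6113, -0.0073, 0.1907]
eef_rot: [179.5, 0.7, -12.4]
contact_force: [-1.2, -3.5, 0.0]
gripper_width: 0.0178
scene ptr 30 a -0.0002 sd 0.0012 b -0.0648..-0.0601 z 0.046..0.100
scene mark 44 a 0.0004 sd 0.0014 b -0.0759..-0.0454 z 0.021..0.037
t 18.87 pos [ 0.6113 -0.0073  0.1907] rot [179.5   0.7 -12.4] F [-0.2 -5.1 -0.6] w 0.0177 need [-0.1  -0.03  0.  ] yaw -0.11
btn ('n', 103, 'mean', array([ 0.5599, -0.2564,  0.1738]), 'rect', array([ 557.6, -257.2]), array([26.1, 26.7]), 65.4) teeth ('n', 56, 'mean', array([ 0.6224, -0.0023,  0.0702]), 'rect', array([622.2,  -1.5]), array([17.1, 28.5]), 22.4) plate ('n', 168, 'mean', array([ 0.6216, -0.0008,  0.0398]), 'rect', array([614.6,  -4.7]), array([44.9, 41.2]), 79.9)
```

View pics/c9.png

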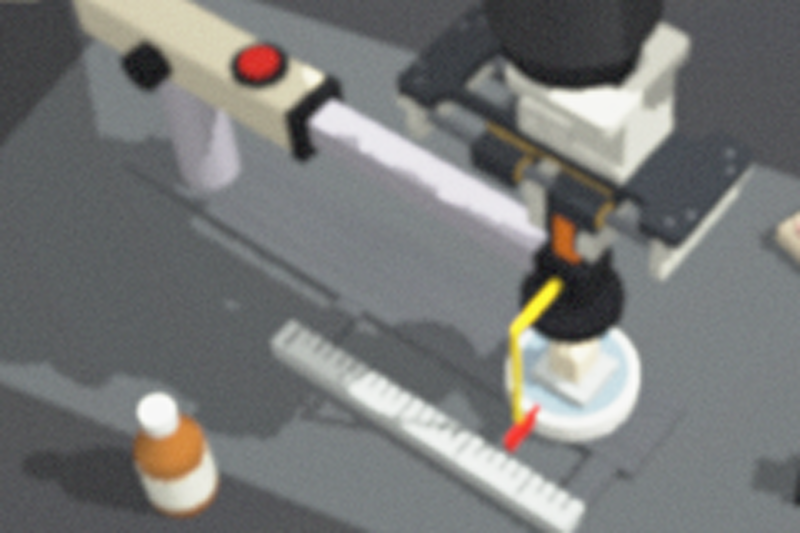

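The pointer tip (520,415) stands over the red mark (522,428), 0.6 mm apart along the boom. The button is down, and the part is upright and where it was placed. Handing in.

```bash
python3 -c "
from plant import r
print(r.close_job()); s=r.get_state(); print(s['time_s'],s['tcp_pos'],s['gripper_width'])"
```

```text
the job is handed in; nothing more can be done
None
the job is handed in; nothing more can be done
```

The job is done and handed in at about 19 s of the 58 s allowed; no verdict was reported. I opened the vise jaw about 35 mm and set the milled bridge on the inspection stage. I then pressed the lock button home, pulled the boom out and finished with the gripper holding it there.

My last checks, all from camera depth and the robot's own readings:
- **Pointer:** it is within about 1 mm of the red mark along the boom. This comes from the scene camera only, because the arm hid it from the top camera.
- **Part:** it stands upright on the stage, about 4 mm off centre. Its plate position did not change when the boom passed over it.
- **Lock button:** its face is about 7 mm lower than at the start, so it is fully down.
- **Grip:** the fingers stand closed on the 18 mm post at 17.8 mm with a 40 N setting. The spring pulls back with about 4–5 N and the arm was still.
- **Bystanders:** the arm's path kept clear of them and nothing looked moved in the pictures, but I did not measure each one.

The two cameras disagreed by about 4 mm in world x throughout; I used the average.

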